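# Pop open the touch-latch notions chest

## Task

A tin of pins stands on the spring lid of the long sewing chest. Using the fingers only to push, slide the tin off the lid so that it stands wholly on the chest's fixed wooden deck beside it; then press the front of that lid down and let go, so that its touch latch springs it ajar. Do not lift, carry or tip the tin, keep the short chest shut, and leave all the other things where they stand.

Things in the scene. Friction and masses are not known exactly. Their poses are not given: they have to be found in the camera images.
- chest: the long plywood chest, fixed, 150 mm deep (its x, front to back; front faces the robot) and 320 mm long (its y, to the left); origin at the centre of its underside. Right half: a light wooden spring lid, x from -75 (free front edge) to +55 (hinge), y from -160 to -2, 12 mm thick, its shut top 76.5 mm above the table. Left half (y from 0 to 160): a fixed solid deck
- chest_deck (a point): middle of the long chest's fixed deck (chest x 0, y +80), on its surface, 75 mm above the table and 1.5 mm lower than the shut lid. The deck has a rim 5 mm wide and 5 mm high along its front, back and left edges, none towards the lid
- chest_lid (a joint): angle of the long chest's lid about its hinge at the back: 0 shut, 0.5 rad fully ajar (its stop). Touch latch: pressing the front edge down about 5 mm (3 N; stop at 7 mm, -0.055 rad) frees the catch, and when let go a spring lifts the front edge about 60 mm. Till then the lid cannot be raised; the tin's weight does not press it down
- chest_press (a point): point on top of the long chest's lid, 25 mm behind its front edge and midway along its length: a good place to press. It moves with the lid
- tin: round closed steel tin of pins, 60 mm across, 36 mm tall, about 80 g, standing at the start somewhere about the middle of the long chest's lid; origin at the centre of its underside
- shortbox: a second, shorter chest of the same make, 150 mm deep and 200 mm long, same height and same axes, its right half (y from -100 to -2) a touch-latch lid, its left half a rimmed deck; origin at the centre of its underside. It stands to the left or to the right of the long one and is to be left shut
- shortbox_lid (a joint): angle of the short chest's lid: 0 shut, 0.5 rad sprung ajar; the same touch latch
- thimble: small brass thimble standing on the far outer corner of the long chest's fixed deck, 18 mm across, 24 mm tall; origin at the centre of its underside
- spool_pink: wooden spool standing on the short chest's deck, 34 mm across, 45 mm tall; origin at the centre of its underside
- spool_orange: wooden spool standing on the table just in front (robot side) of the long chest, 38 mm across, 55 mm tall; origin at the centre of its underside
- jar: glass jar of buttons with a wooden stopper, standing on the table just behind the short chest, 66 mm across, 82 mm tall; origin at the centre of its underside
- button: round wooden coat button lying on the short chest's deck, 30 mm across, 6 mm thick; origin at the centre of its underside
- peg: wooden clothes peg lying on the table in front of the short chest, 70 mm long, 15 mm wide, 11 mm high; origin at its middle, underside

How it is judged:
By the outcome, as a careful person would: the job done as asked, in the order asked, and still so for the second after the job is handed in, with the robot touching nothing.
It also fails if it takes over 45 s, if anything falls off the work surface, if the arm or the gripper's body presses on something with over 40 N, if the wrist force passes 120 N, or if a joint passes its speed limit or range.

## Robot

A 7-joint arm with a two-finger parallel gripper is mounted at the origin on the work surface. World frame = base frame: x ahead of the robot, y to its left, z up, the work surface at z = 0. Lengths are in m, angles in rad, forces in N, time in s.
With the tool pointing down it reaches from about 0.425 to 0.925 m from the base axis. Payload 6.8 kg.
Tool frame: the origin (TCP) lies at the very end of the fingers, on their centre line; the grasp point (between the pads) lies env.grip_point_offset behind it (env.grip_point_offset is the distance from the TCP to the grasp point, in m); z points along the fingers, y is the line along which they close (so a half turn about z gives the same grasp; the last joint's range is limited). The gripper opens to 88 mm and grips with 3 to 60 N. Pads are 20 mm wide; open, the fingers measure 115 mm over their backs; the gripper's body (75 mm by 178 mm) begins 61 mm behind the grasp point.
Start: joints at [1.21, 0.477, 0.022, 1.555, -0.011, 1.109, -0.083], TCP at [0.169, -0.654, 0.223] pointing down, gripper open.
Joint ranges: [-2.96, 2.96], [-0.34, 2.1], [-1.41, 1.46], [0.24, 2.44], [-1.37, 4.51], [0.17, 1.92], [-2.96, 2.96]. Speed limits (rad/s): [2.39, 2.39, 3.14, 3.14, 3.14, 3.14, 3.14].

## Interface

Orientations are given as a 3x3 rotation matrix whose columns are the frame's x, y, z axes.
In Python, from cell import env, vision, job gives the robot as it stands.
- The arm moves only by the shell command python3 -m jog 'ROWS' [FORCE]. ROWS is JSON, a list of rows, each a list of 3 entries, a list of its own where there are three numbers: the shift along the tool's x, y, z in m, then the turn, a rotation vector about the tool's x, y, z in degrees, then the opening, from 0 (shut) to 1 (fully open). In form: [[[tx, ty, tz], [wx, wy, wz], fingers], ...]. A call has exactly 10 rows; each row is the pose to reach, as a shift and turn from the pose commanded when the call began, along the tool's axes at that moment; what a row does not reach only later rows make up. A row lasts 1/12 s, in which the tool goes at most 41.7 mm and 7.16 degrees, less where a joint would pass 70% of its speed; a pose out of reach is approached as far as the arm can. A call with a gripper value outside its range is refused whole. The fingers move at their own pace and stop on an object; FORCE is the grip in N (left out, the last holds). Time passes only in rows, so rows that repeat a pose let the fingers close, or fill a call up. It gives the time, the measured TCP pose, the force, the opening and the grip force at its end, in the units of the state.
- env.get_obs(): the state, without advancing time (a new reading comes with each control period).
- vision.grab_frame(name): name is "scene" or "top" or "wrist"; returns the picture (480x640x3 uint8, red, green, blue); there is no depth.
- vision.camera_params(name): a dict with "vfov" (degrees; the focal length in pixels is half the picture's height over the tangent of half this angle, whatever the lens; pixels are square), "cx", "cy" (the principal point, pixels), "world_to_cam" (4x4, takes a point from world to camera coordinates). Camera axes: x right, y down, z forward; pixel columns grow to the right and rows downward; lengths in m; the calibration is good to about 2 mm. A picture is of the moment at which its call begins: read the wrist's pose just before it. camera_params takes no time and is no camera call; for the wrist camera it gives the pose at the moment of the call.
- job.finish_job(): hands the job in; it is judged then, once.
The state is a dict: "time_s": time; "joint_pos": joint angles; "qvel": joint speeds; "effort": joint torques, N m; "ee_pos": TCP position; "orientation": TCP orientation; "ft_force": force on the tool from outside, world axes, zero at the start; "ft_torque": the same for the moment, N m; "gripper_width": finger opening in m; "gripper_force": force on a finger pad.
Only numpy, scipy, OpenCV 4.12 (cv2) and the standard library are available. Lean on these libraries where they do the work, as an engineer would, in place of code of your own. Each camera call takes 0.05 s, during which the arm holds its last target. There are 200 camera calls.

## Working session

There is one attempt and no reset: what is moved stays moved. The work goes in short steps, Python scripts to look and compute and a shell command to move; the robot and the scene stay as the last step left them, time stands still between calls to the robot, and variables do not carry over. Pictures are saved under pics/ and viewed, at most 10 in all, crops included, and the job is handed in when it is done.

```bash
ls; mkdir -p pics
python3 - <<'E'
from cell import env,vision
import cv2
for n in("scene","top"):
    cv2.imwrite(f"pics/{n}0.png",vision.grab_frame(n)[:,:,::-1]); p=vision.camera_params(n); print(n,p)
o=env.get_obs(); print(o["time_s"],o["ee_pos"],o["orientation"],env.grip_point_offset)
E
```

```text
pics
scene {'vfov': 46.37859559900872, 'cx': 320.3396119346874, 'cy': 247.43202144018167, 'world_to_cam': array([[-0.80494364,  0.59334199,  0.0033201 ,  0.45289807],
       [ 0.47260845,  0.64451642, -0.60103232, -0.21750697],
       [-0.35875757, -0.48222803, -0.79921783,  1.33878145],
       [ 0.        ,  0.        ,  0.        ,  1.        ]])}
top {'vfov': 51.05687860451367, 'cx': 318.8826301558325, 'cy': 240.98093628507536, 'world_to_cam': array([[-0.00503025, -0.99981776,  0.018416  ,  0.01363469],
       [-0.98651967,  0.00194936, -0.16363111,  0.54258304],
       [ 0.16356539, -0.01899085, -0.98634969,  0.8633077 ],
       [ 0.        ,  0.        ,  0.        ,  1.        ]])}
0.1 [ 0.16867074 -0.65302115  0.22179488] [[ 9.68207488e-01  2.50147879e-01 -5.46321014e-04]
 [ 2.50148435e-01 -9.68206266e-01  1.54475670e-03]
 [-1.42533817e-04 -1.63230635e-03 -9.99998658e-01]] 0.0187
```

View pics/top0.png

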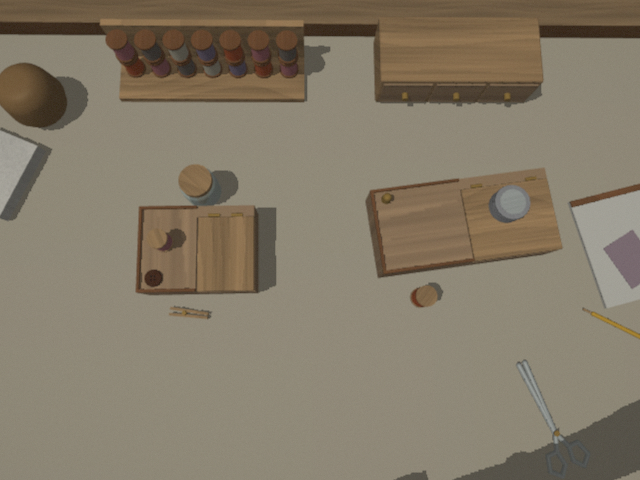

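View pics/scene0.png

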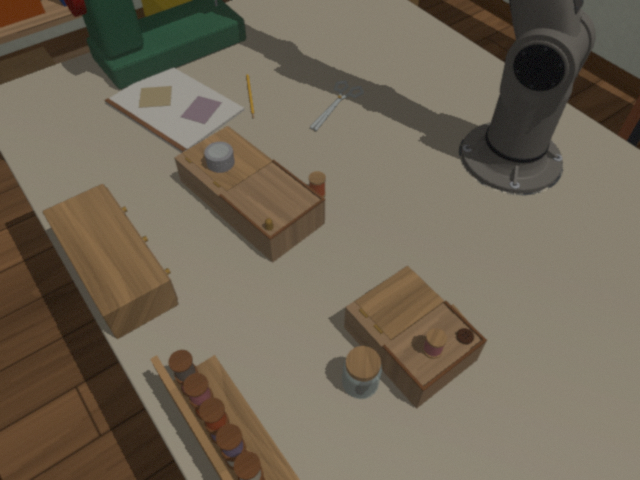

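The top view shows the long chest at about (370–560, 170–275), with the lid on the right. The tin is at (512, 203), the thimble at (387, 198) and the orange spool at (426, 296). The short chest is well off to the left, around (197, 250).

```bash
cat > h.py <<'E'
import numpy as np,cv2
from cell import env,vision
def ray(n,uv,z,p=None):
    p=p or vision.camera_params(n); f=240/np.tan(np.radians(p["vfov"]/2)); T=np.array(p["world_to_cam"]);R=T[:3,:3];t=T[:3,3]
    uv=np.atleast_2d(uv).astype(float); d=np.c_[(uv-[p["cx"],p["cy"]])/f,np.ones(len(uv))]@R; c=-R.T@t
    return c+d*((z-c[2])/d[:,2])[:,None]
E
python3 - <<'E'
from h import *
im=cv2.imread("pics/top0.png"); c=im[155:310,360:570]
cv2.imwrite("pics/crop0.png",cv2.resize(c,None,fx=3.8,fy=3.8,interpolation=cv2.INTER_CUBIC))
hs=cv2.cvtColor(c,cv2.COLOR_BGR2HSV)
m=((hs[...,1]<60)&(np.indices(c.shape[:2])[1]>105)&(np.indices(c.shape[:2])[1]<185)&(np.indices(c.shape[:2])[0]>22)&(np.indices(c.shape[:2])[0]<85)).astype(np.uint8)
n,l,s,ce=cv2.connectedComponentsWithStats(m)
for i in range(1,n):
    if s[i][4]>100: print(s[i]+[360,155,0,0,0],ce[i]+[360,155],ray("top",ce[i]+[360,155],.1))
E
```

```text
[ 489  185   42   38 1198] [509.27128548 203.46160267] [[ 0.59852031 -0.31666503  0.1       ]]
```

View pics/crop0.png

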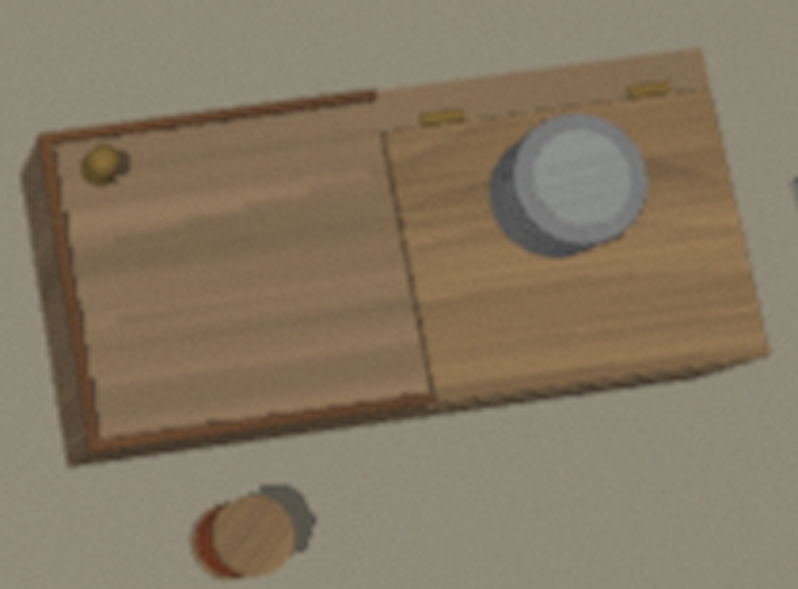

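The crop shows the tin's top centred at (582, 181), the lid's front edge running from (435, 400) to (768, 353), the seam from (382, 132) to (435, 400), and the thimble at (103, 165).

Run:
```python
from h import *
P=lambda u,v,z: ray("top",[360+u/3.8,155+v/3.8],z)[0]
BR=P(704,50,.0765);FR=P(768,353,.0765);BL=P(40,135,.080);FL=P(71,462,.080)
for a in(BR,FR,BL,FL):print(a.round(4))
pts=np.array([BR,FR,BL,FL])[:,:2]; loc=np.array([[75,-160],[-75,-160],[75,160],[-75,160]])/1e3
mu=pts.mean(0); H=loc.T@(pts-mu); yaw=np.arctan2(H[0,1]-H[1,0],H[0,0]+H[1,1])
R=np.array([[np.cos(yaw),-np.sin(yaw)],[np.sin(yaw),np.cos(yaw)]])
print("chest",mu,np.degrees(yaw),"resid",((pts-mu)@R-loc).round(4).tolist())
L=lambda p:((p[:2]-mu)@R).round(4)
print("seam",L(P(435,400,.0765)),L(P(382,132,.0765)))
t=P(582,181,.1125);print("tin",t,L(t)); th=P(103,162,.098);print("thimble",th,L(th))
sp=P(254,534,.055);print("spool",sp,L(sp))
print("tin check R",np.linalg.norm(P(648,181,.1125)-t))
q=R@[0,.08]+mu;print("deck",q,"press",R@[-.05,-.081]+mu)
o=env.get_obs();print(o["ee_pos"],np.degrees(np.arctan2(o["orientation"][1,0],o["orientation"][0,0])))
```

```text
[ 0.6694 -0.396   0.0765]
[ 0.5242 -0.4143  0.0765]
[ 0.627  -0.0794  0.08  ]
[ 0.4745 -0.0901  0.08  ]
chest [ 0.57379107 -0.24494112] 7.713582428590377 resid [[-0.0005, -0.0026], [0.0031, -0.0012], [-0.0001, -0.0031], [-0.0026, 0.0068]]
seam [-0.0722 -0.0038] [ 0.0557 -0.0031]
tin [ 0.59692648 -0.31828949  0.1125    ] [ 0.0131 -0.0758]
thimble [ 0.6094621 -0.1055298  0.098    ] [0.0541 0.1334]
spool [ 0.44316002 -0.17772351  0.055     ] [-0.1204  0.0841]
tin check R 0.029828860291670835
deck [ 0.56305338 -0.165665  ] press [ 0.53511541 -0.33191924]
[ 0.16867074 -0.65302115  0.22179488] 14.486296104515679
```

```bash
cat >> h.py <<'E'
MU=np.array([.5738,-.2449]);YAW=np.radians(7.7);R2=np.array([[np.cos(YAW),-np.sin(YAW)],[np.sin(YAW),np.cos(YAW)]])
def L(p): return (np.asarray(p)[:2]-MU)@R2
def go(x,y,z,head=90):
    o=env.get_obs();O=np.array(o["orientation"]);p=np.array(o["ee_pos"])
    h=YAW+np.radians(head);X=np.array([np.cos(h),np.sin(h),0]);Z=np.array([0,0,-1.]);T=np.c_[X,np.cross(Z,X),Z]
    t=np.r_[R2@[x,y]+MU,z]
    print("t",round(o["time_s"],2),"loc",L(p).round(4),p[2].round(4),"F",np.round(o["ft_force"],2),"shift",(O.T@(t-p)).round(4),"turn",np.degrees(cv2.Rodrigues(O.T@T)[0].ravel()).round(2))
E
python3 -c "
from h import *
go(.013,-.131,.2)"
```

```text
t 0.1 loc [-0.4562 -0.3502] 0.2218 F [ 0.1  -0.27  0.1 ] shift [ 0.4918 -0.1621  0.022 ] turn [-8.000e-02 -6.000e-02 -8.321e+01]
```

```bash
python3 -m jog '[[[0.04,-0.013,0],[0,0,-7],0.45],[[0.08,-0.026,0],[0,0,-14],0.45],[[0.12,-0.039,0],[0,0,-21],0.45],[[0.16,-0.052,0],[0,0,-28],0.45],[[0.2,-0.065,0],[0,0,-35],0.45],[[0.24,-0.078,0],[0,0,-42],0.45],[[0.28,-0.091,0],[0,0,-49],0.45],[[0.32,-0.104,0],[0,0,-56],0.45],[[0.36,-0.117,0],[0,0,-63],0.45],[[0.4,-0.13,0],[0,0,-70],0.45]]' 20; python3 -c "
from h import *
go(.013,-.131,.15)"
```

```text
time_s: 0.93
ee_pos: [0.5215, -0.4284, 0.2224]
orientation: [[0.09, 0.996, -0.001], [0.996, -0.09, 0.0], [0.0, -0.001, -1.0]]
ft_force: [1.0, 1.0, -0.1]
gripper_width: 0.0396
gripper_force: 0.0
t 0.93 loc [-0.0764 -0.1748] 0.2224 F [ 1.02  0.99 -0.14] shift [0.0626 0.0775 0.0723] turn [-3.000e-02 -1.000e-02 -1.288e+01]
```

```bash
python3 -m jog '[[[0.018,0.022,0.01],[0,0,-4],0.45],[[0.034,0.04,0.03],[0,0,-8],0.45],[[0.05,0.06,0.05],[0,0,-11],0.45],[[0.0625,0.0775,0.072],[0,0,-12.9],0.45],[[0.0625,0.0775,0.072],[0,0,-12.9],0.45],[[0.0625,0.0775,0.072],[0,0,-12.9],0.45],[[0.0625,0.0775,0.072],[0,0,-12.9],0.45],[[0.0625,0.0775,0.072],[0,0,-12.9],0.45],[[0.0625,0.0775,0.072],[0,0,-12.9],0.45],[[0.0625,0.0775,0.072],[0,0,-12.9],0.45]]'; python3 -c "
from h import *
go(.013,-.131,.088)
cv2.imwrite('pics/w1.png',vision.grab_frame('wrist')[:,:,::-1])"
```

```text
time_s: 1.77
ee_pos: [0.603, -0.3764, 0.1519]
orientation: [[-0.127, 0.992, 0.001], [0.992, 0.127, -0.001], [-0.001, 0.001, -1.0]]
ft_force: [-0.1, 0.3, -0.2]
gripper_width: 0.0395
gripper_force: 0.0
t 1.77 loc [ 0.0114 -0.1342] 0.1519 F [-0.11  0.34 -0.23] shift [0.0033 0.0016 0.0639] turn [ 0.05  0.09 -0.43]
```

View pics/w1.png

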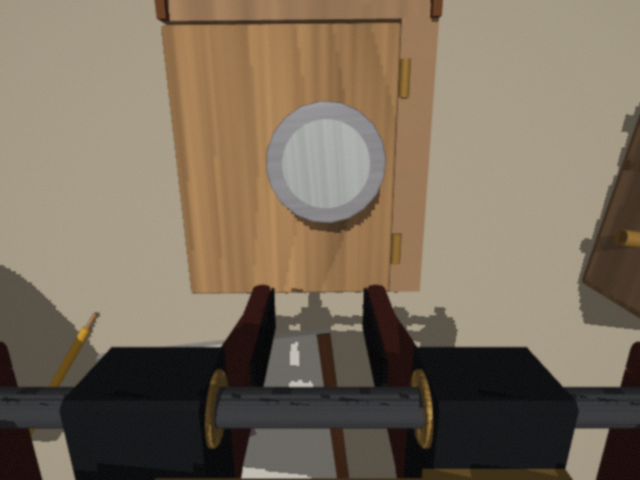

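The wrist view shows the tin centred ahead of the fingers at (326, 162), radius about 60. The lid's corners are at (191, 293), (164, 24), (399, 24) and (421, 291).

```bash
python3 -c "
from h import *
for n,uv,z in(('tin',(326,162),.1125),('FR',(191,293),.0765),('FL',(164,24),.0765),('BRouter',(421,291),.0765),('seamhinge',(399,22),.0765)):print(n,L(ray('wrist',uv,z)[0]).round(4))"
```

```text
tin [ 0.0167 -0.0743]
FR [-0.071  -0.1618]
FL [-0.0695 -0.0044]
BRouter [ 0.0793 -0.1614]
seamhinge [ 0.0566 -0.0043]
```

```bash
python3 -m jog '[[[0.002,0.004,0.01],[0,0,-0.4],0.45],[[0.003,0.004,0.025],[0,0,-0.4],0.45],[[0.003,0.004,0.04],[0,0,-0.4],0.45],[[0.003,0.004,0.052],[0,0,-0.4],0.45],[[0.003,0.004,0.06],[0,0,-0.4],0.45],[[0.003,0.004,0.064],[0,0,-0.4],0.45],[[0.003,0.004,0.064],[0,0,-0.4],0.45],[[0.003,0.004,0.064],[0,0,-0.4],0.45],[[0.003,0.004,0.064],[0,0,-0.4],0.45],[[0.003,0.004,0.064],[0,0,-0.4],0.45]]'; python3 -c "
from h import *
go(.015,.031,.088)"
```

```text
time_s: 2.65
ee_pos: [0.6076, -0.3718, 0.0876]
orientation: [[-0.135, 0.991, 0.001], [0.991, 0.135, -0.001], [-0.001, 0.001, -1.0]]
ft_force: [-0.8, 0.3, -0.3]
gripper_width: 0.04
gripper_force: 0.0
t 2.65 loc [ 0.0165 -0.1303] 0.0876 F [-0.78  0.31 -0.35] shift [ 0.1613 -0.0013 -0.0005] turn [0.07 0.05 0.08]
```

```bash
python3 -m jog '[[[0.007,0,0],[0,0,0],0.45],[[0.014,0,0],[0,0,0],0.45],[[0.02,0,0],[0,0,0],0.45],[[0.027,0,0],[0,0,0],0.45],[[0.034,0,0],[0,0,0],0.45],[[0.041,0,0],[0,0,0],0.45],[[0.048,0,0],[0,0,0],0.45],[[0.055,0,0],[0,0,0],0.45],[[0.061,-0.001,0],[0,0,0],0.45],[[0.067,-0.001,0],[0,0,0],0.45]]'; python3 -c "
from h import *
go(.015,.031,.088)
cv2.imwrite('pics/w2.png',vision.grab_frame('wrist')[:,:,::-1])"
```

```text
time_s: 3.48
ee_pos: [0.5968, -0.3047, 0.0868]
orientation: [[-0.135, 0.991, 0.0], [0.991, 0.135, -0.0], [-0.0, 0.0, -1.0]]
ft_force: [0.4, -1.9, 0.5]
gripper_width: 0.0397
gripper_force: 0.5
t 3.48 loc [ 0.0148 -0.0624] 0.0868 F [ 0.4  -1.88  0.53] shift [ 0.0934  0.0004 -0.0013] turn [0.   0.01 0.09]
```

View pics/w2.png

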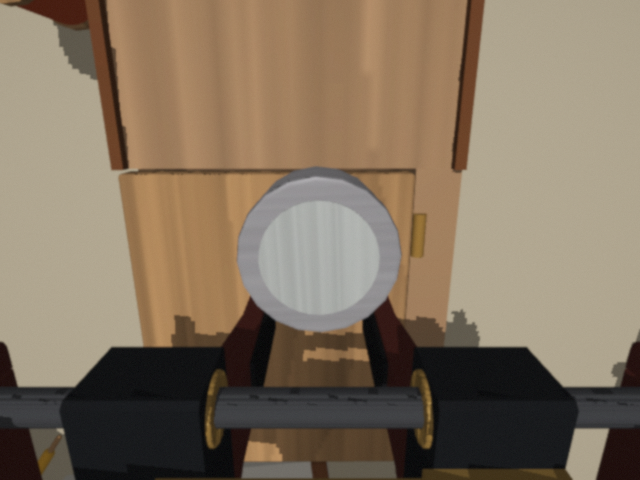

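The tin sits squarely in the cradle at (319, 250), and the seam is at row 170. I'll keep pushing.

```bash
python3 -m jog '[[[0.006,0,0],[0,0,0],0.45],[[0.012,0,0],[0,0,0],0.45],[[0.018,0,0],[0,0,0],0.45],[[0.024,0,0],[0,0,0],0.45],[[0.03,0,0],[0,0,0],0.45],[[0.036,0,0],[0,0,0],0.45],[[0.042,0,0],[0,0,0],0.45],[[0.048,0,0],[0,0,0],0.45],[[0.054,0,0],[0,0,0],0.45],[[0.06,0,0],[0,0,0],0.45]]'; python3 -m jog '[[[0.006,0,0],[0,0,0],0.45],[[0.012,0,0],[0,0,0],0.45],[[0.018,0,0],[0,0,0],0.45],[[0.023,0,0],[0,0,0],0.45],[[0.028,0,0],[0,0,0],0.45],[[0.032,0,0],[0,0,0],0.45],[[0.034,0,0],[0,0,0],0.45],[[0.035,0,0],[0,0,0],0.45],[[0.035,0,0],[0,0,0],0.45],[[0.035,0,0],[0,0,0],0.45]]'; python3 -c "
from h import *
go(.015,.031,.088)
cv2.imwrite('pics/w3.png',vision.grab_frame('wrist')[:,:,::-1])"
```

```text
time_s: 4.37
ee_pos: [0.5887, -0.2451, 0.0866]
orientation: [[-0.136, 0.991, -0.0], [0.991, 0.136, 0.0], [0.0, -0.0, -1.0]]
ft_force: [-0.0, -0.6, -0.3]
gripper_width: 0.0394
gripper_force: 0.2
time_s: 5.2
ee_pos: [0.5841, -0.2114, 0.0867]
orientation: [[-0.135, 0.991, 0.0], [0.991, 0.135, -0.0], [-0.0, 0.0, -1.0]]
ft_force: [0.6, 0.6, 0.6]
gripper_width: 0.0394
gripper_force: 0.0
t 5.2 loc [0.0147 0.0318] 0.0867 F [0.57 0.58 0.6 ] shift [-0.0008  0.0003 -0.0013] turn [0.   0.01 0.06]
```

View pics/w3.png

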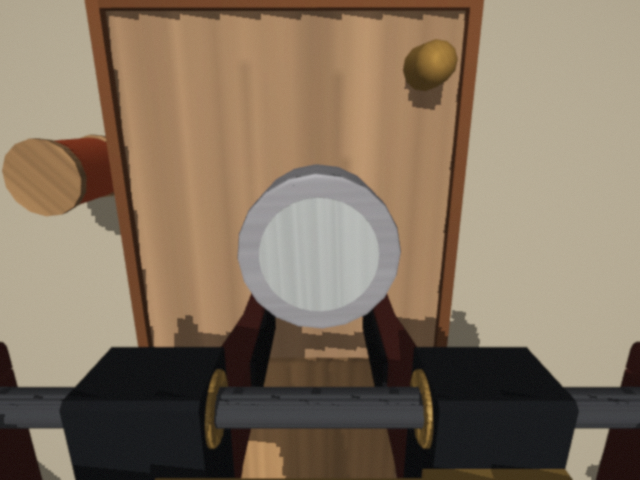

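```bash
python3 -m jog '[[[-0.01,0,0],[0,0,0],0.45],[[-0.03,0,0],[0,0,0],0.45],[[-0.05,0,-0.01],[0,0,0],0.3],[[-0.08,-0.02,-0.02],[0,0,0],0.1],[[-0.1,-0.04,-0.02],[0,0,0],0],[[-0.115,-0.062,-0.02],[0,0,0],0],[[-0.115,-0.062,-0.02],[0,0,0],0],[[-0.115,-0.062,-0.015],[0,0,0],0],[[-0.115,-0.062,-0.01],[0,0,0],0],[[-0.115,-0.062,-0.01],[0,0,0],0]]'; python3 -c "
from h import *
go(-.047,-.083,.0765)
cv2.imwrite('pics/w4.png',vision.grab_frame('wrist')[:,:,::-1])"
```

```text
time_s: 6.08
ee_pos: [0.5385, -0.3321, 0.0953]
orientation: [[-0.137, 0.991, -0.001], [0.991, 0.137, 0.002], [0.002, -0.001, -1.0]]
ft_force: [-0.3, 0.1, 0.4]
gripper_width: 0.0006
gripper_force: 0.0
t 6.08 loc [-0.0467 -0.0816] 0.0953 F [-0.3   0.14  0.35] shift [-0.0014 -0.0003  0.0188] turn [-0.04 -0.1   0.19]
```

View pics/w4.png

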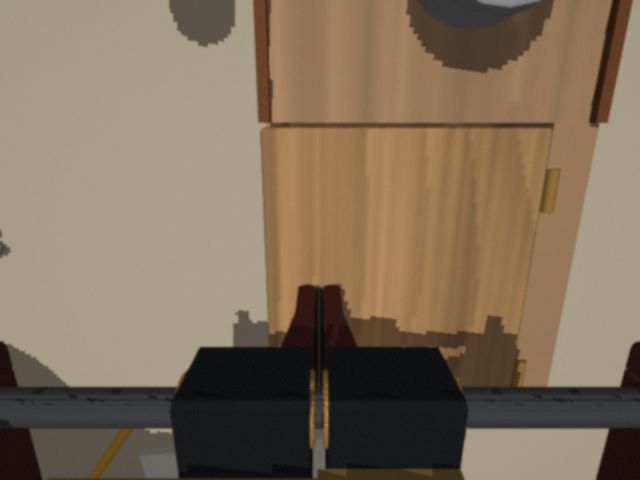

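The closed fingers are over the lid at about (320, 290), well inside its front edge (col. ~268). The tin is clear on the deck. Next I'll press.

```bash
python3 -m jog '[[[0,0,0.006],[0,0,0],0],[[0,0,0.011],[0,0,0],0],[[0,0,0.015],[0,0,0],0],[[0,0,0.018],[0,0,0],0],[[0,0,0.02],[0,0,0],0],[[0,0,0.021],[0,0,0],0],[[0,0,0.022],[0,0,0],0],[[0,0,0.023],[0,0,0],0],[[0,0,0.0235],[0,0,0],0],[[0,0,0.0235],[0,0,0],0]]'
```

```text
time_s: 6.97
ee_pos: [0.5382, -0.3334, 0.0732]
orientation: [[-0.135, 0.991, 0.0], [0.991, 0.135, 0.0], [0.0, 0.0, -1.0]]
ft_force: [-1.3, 1.7, 1.6]
gripper_width: 0.0007
gripper_force: 0.9
```

```bash
python3 -m jog '[[[0,0,0.0005],[0,0,0],0],[[0,0,0.001],[0,0,0],0],[[0,0,0.0015],[0,0,0],0],[[0,0,0.002],[0,0,0],0],[[0,0,0.0025],[0,0,0],0],[[0,0,0.0025],[0,0,0],0],[[0,0,0.0025],[0,0,0],0],[[0,0,0.0025],[0,0,0],0],[[0,0,0.0025],[0,0,0],0],[[0,0,0.0025],[0,0,0],0]]'
```

```text
time_s: 7.8
ee_pos: [0.5383, -0.3335, 0.071]
orientation: [[-0.135, 0.991, 0.0], [0.991, 0.135, -0.0], [-0.0, 0.0, -1.0]]
ft_force: [-1.9, 2.4, 5.8]
gripper_width: 0.0005
gripper_force: 2.6
```

```bash
python3 -m jog '[[[0,0,-0.02],[0,0,0],0],[[0,0,-0.055],[0,0,0],0],[[0,0,-0.09],[0,0,0],0],[[0,0,-0.12],[0,0,0],0],[[-0.01,-0.02,-0.14],[0,0,0],0],[[-0.03,-0.05,-0.15],[0,0,0],0],[[-0.06,-0.08,-0.15],[0,0,0],0],[[-0.08,-0.11,-0.15],[0,0,0],0],[[-0.1,-0.13,-0.15],[0,0,0],0],[[-0.1,-0.13,-0.15],[0,0,0],0]]'; python3 -c "
from h import *
cv2.imwrite('pics/t5.png',cv2.resize(vision.grab_frame('top')[150:320,120:580,::-1],None,fx=1.7,fy=1.7)); go(0,0,.2)"
```

```text
time_s: 8.63
ee_pos: [0.4167, -0.4573, 0.2203]
orientation: [[-0.125, 0.992, -0.003], [0.992, 0.125, -0.004], [-0.003, -0.003, -1.0]]
ft_force: [-0.2, 0.1, 0.8]
gripper_width: 0.0005
gripper_force: 0.0
t 8.68 loc [-0.1808 -0.1867] 0.2204 F [0.17 0.41 0.5 ] shift [0.1878 0.1798 0.0198] turn [-0.08  0.1  -0.33]
```

View pics/t5.png

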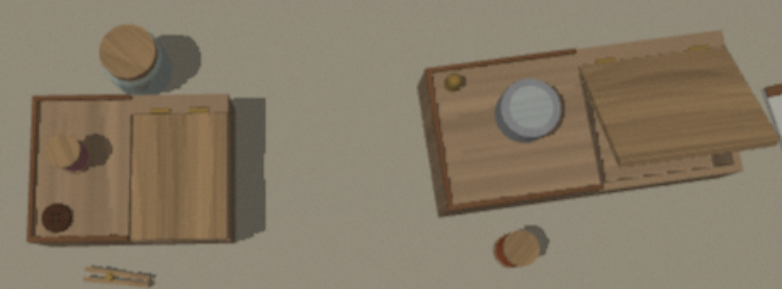

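The long lid has sprung ajar, the tin stands on the deck at about (530, 108), the short chest is shut, and everything else is where it was.

```bash
python3 -c "
from cell import job
print(job.finish_job())"
```

```text
the job is handed in; nothing more can be done
None
```

The tin was pushed onto the fixed deck and stands wholly on it, the long chest's lid then sprang ajar when pressed, nothing else moved, and the job is handed in at about 8.7 s.

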